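Line up the amber bottles by size on the dosing rail

ROBOT

A 6-joint arm with a two-finger parallel gripper is mounted at the origin on the work surface. World frame = base frame: x ahead of the robot, y to its left, z up, the work surface at z = 0. Lengths are in m, angles in rad, forces in N, time in s.
With the tool pointing down it reaches from about 0.35 to 0.975 m from the base axis. Payload 4.9 kg.
Tool frame: the origin (TCP) lies on the centre line of the jaws, within the pads' length; the fingertips stand ahead of it and the grasp point (between the pads) is the TCP (manip.tip_extent is the z of the fingertips in the tool frame, in m); z points along the fingers, y is the line along which they close (so a half turn about z gives the same grasp; the last joint's range is limited). The gripper opens to 85 mm and grips with 20 to 120 N. Pads are 22 mm wide; open, the fingers measure 114 mm over their backs; the gripper's body (76 mm by 85 mm) begins 54 mm behind the grasp point. The pads swing forward as they close: fully open they stand 13 mm farther back than shut.
Start: joints at [-1.282, 0.053, 1.613, -0, 1.476, -0.119], TCP at [0.248, -0.574, 0.213] pointing down, gripper open.
Joint ranges: [-3.01, 3.01], [-1.01, 2.22], [0.06, 2.58], [-1.02, 4.17], [0.09, 2.62], [-3.14, 3.14]. Speed limits (rad/s): [2.57, 2.57, 3.14, 3.14, 3.14, 3.14].

INTERFACE

Orientations are given as a unit quaternion [w, x, y, z].
In Python, from plant import manip gives the robot as it stands. The module is installed in compiled form; this text tells all that it offers.
- The arm moves only by the shell command python3 -m crank 'ROWS'. ROWS is one flat JSON list of numbers that holds 1 to 5 rows one after another, with no inner brackets; each row has 7 numbers: the opening from 0.0 (shut) to 1.0 (fully open), then dx, dy, dz in normalised numbers (1 is 0.8 m), then a rotation vector rx, ry, rz in fractions of the full range, 1 being 120 degrees; each row shifts and turns the commanded pose from where the row before left it, along the tool's axes as they then stand; what a row does not reach is not made up. A row lasts 1/8 s, in which the tool goes at most 0.0625 m and 0.188 rad, less where a joint would pass 70% of its speed; a pose out of reach is approached as far as the arm can. The fingers move at their own pace and stop on an object; the grip force is fixed at half the most. Time passes only in rows, so rows that do not move let the fingers close. It prints the time, the measured TCP pose, the force, the opening and the grip force at its end. Input that does not fit is refused with a message, and nothing moves.
- manip.state(): the state, without advancing time (a new reading comes with each control period).
- manip.grab_frame(name): name is "side" or "top"; returns (picture, depth): 400x640x3 uint8, red, green, blue; 400x640 float32, m along the optical axis (not along the pixel's ray), 0 where there is no reading.
- manip.camera_params(name): a dict with "intrinsics" (3x3 intrinsics, pixels), "xyz" and "orientation" of the camera in the world. Camera axes: x right, y down, z forward; pixel columns grow to the right and rows downward; lengths in m; the calibration is good to about 2 mm. A picture is of the moment at which its call begins. camera_params takes no time and is no camera call.
- manip.job_done(): hands the job in; it is judged then, once.
Trained networks look in the newest picture that a camera, given by its name, has taken for a name from the list of things; names that differ only in an ending like _2 or _b are one class to them, and where a whole thing is asked for, a point or a joint stands for the part that bears it (a point fixed in the world has none). Each returns a list of dicts, best first, with "conf" (0 to 1); they miss things now and then, are a little off and sometimes report something else, mostly with a low value. They report only what shows in the picture. A call takes as long as a camera call. They do not tell look-alikes from the thing itself.
- manip.look_for(camera, query): "extent" ([left, top, right, bottom] in pixels, round what is visible of it).
- manip.outline_of(camera, query): "region" (400x640 bool, what is visible of it) and "extent" ([left, top, right, bottom] in pixels, round what is visible of it).
- manip.mark_of(camera, query): "centre" ([row, column] in pixels: a listed point, or the origin of a listed thing).
The state is a dict: "time": time; "joint_pos": joint angles; "joint_vel": joint speeds; "joint_efforts": joint torques, N m; "tool_pos": TCP position; "tool_rot": TCP orientation; "contact_force": force on the tool from outside, world axes, zero at the start; "ft_torque": the same for the moment, N m; "gripper_width": opening from 0.0 (shut) to 1.0 (fully open); "grasp_force": force on a finger pad.
Only numpy, scipy, OpenCV 4.12 (cv2) and the standard library are available. Lean on these libraries where they do the work, as an engineer would, in place of code of your own. Each camera call takes 0.05 s, during which the arm holds its last target. There are 200 camera calls.

TASK

Line up the four amber bottles in order of size on the dosing rail, one standing upright on the middle of each round black pad: the smallest on the pad next to the upright steel post, then rising to the largest at the far end. Do not knock any bottle over, and leave the small glass beaker where it stands.

Things in the scene. Friction and masses are not known exactly. Their poses are not given: they have to be found in the camera images.
- bottle_xs: the smallest of four round amber bottles with white screw caps, all alike but for size: 28 mm diameter, 66 mm tall, about 35 g; the wall is straight for the lowest 44 mm, then narrows to a cap 18 mm across. Loose, standing on the bench. Origin: centre of its underside, z up along its axis
- bottle_s: the second smallest of four round amber bottles with white screw caps, all alike but for size: 35 mm diameter, 80 mm tall, about 65 g; the wall is straight for the lowest 52 mm, then narrows to a cap 20 mm across. Loose, standing on the bench. Origin: centre of its underside, z up along its axis
- bottle_m: the second largest of four round amber bottles with white screw caps, all alike but for size: 42 mm diameter, 92 mm tall, about 120 g; the wall is straight for the lowest 66 mm, then narrows to a cap 24 mm across. Loose, standing on the bench. Origin: centre of its underside, z up along its axis
- bottle_l: the largest of four round amber bottles with white screw caps, all alike but for size: 51 mm diameter, 106 mm tall, about 220 g; the wall is straight for the lowest 78 mm, then narrows to a cap 26 mm across. Loose, standing on the bench. Origin: centre of its underside, z up along its axis
- pad_a: number 1, from the -y end, of four identical fixed round black rubber pads, 56 mm diameter, 4 mm thick, in a straight row 90 mm apart on an aluminium rail (12 mm high, 74 mm wide, 450 mm long) on the bench. Origin: centre of the pad's underside, 12 mm above the bench; a bottle stands 4 mm above it. x across the rail, y along the row (direction varies a little)
- pad_b: number 2, from the -y end, of four identical fixed round black rubber pads, 56 mm diameter, 4 mm thick, in a straight row 90 mm apart on an aluminium rail (12 mm high, 74 mm wide, 450 mm long) on the bench. Origin: centre of the pad's underside, 12 mm above the bench; a bottle stands 4 mm above it. x across the rail, y along the row (direction varies a little)
- pad_c: number 3, from the -y end, of four identical fixed round black rubber pads, 56 mm diameter, 4 mm thick, in a straight row 90 mm apart on an aluminium rail (12 mm high, 74 mm wide, 450 mm long) on the bench. Origin: centre of the pad's underside, 12 mm above the bench; a bottle stands 4 mm above it. x across the rail, y along the row (direction varies a little)
- pad_d: number 4, from the -y end, of four identical fixed round black rubber pads, 56 mm diameter, 4 mm thick, in a straight row 90 mm apart on an aluminium rail (12 mm high, 74 mm wide, 450 mm long) on the bench. Origin: centre of the pad's underside, 12 mm above the bench; a bottle stands 4 mm above it. x across the rail, y along the row (direction varies a little)
- end_post: fixed upright steel post, 14 mm diameter, 70 mm tall, on the rail 73 mm beyond the centre of one of the two end pads (either end, changes from start to start; the other end has only a flat steel block 6 mm high). Origin: centre of its foot, on the rail's top
- beaker: small empty clear glass beaker, 34 mm diameter, 48 mm tall, standing loose among the bottles; to be left alone. Origin: centre of its underside
Things that resemble listed ones, but are neither listed nor needed, are in the scene too. Leave any blue look-alike of the bottle_s alone.

How it is judged:
At the end, for the whole second after the job is handed in: Counted from the pad next to the upright post, the pads carry the smallest, second smallest, second largest and largest bottle; each stands upright (within 0.12 rad) on its pad, its centre within 12 mm of the pad's centre, released and at rest (linear speed of each of bottle_xs, bottle_s, bottle_m, bottle_l below 0.02 m/s and angular speed of each of bottle_xs, bottle_s, bottle_m, bottle_l below 0.3 rad/s and angle between each of bottle_xs, bottle_s, bottle_m, bottle_l's own z axis and vertical below 0.12 rad and ((horizontal distance between end_post and pad_a below 0.12 m and horizontal distance between bottle_xs and pad_a below 0.012 m and z of bottle_xs in the frame of pad_a between 0.001 and 0.008 m and horizontal distance between bottle_s and pad_b below 0.012 m and z of bottle_s in the frame of pad_b between 0.001 and 0.008 m and horizontal distance between bottle_m and pad_c below 0.012 m and z of bottle_m in the frame of pad_c between 0.001 and 0.008 m and horizontal distance between bottle_l and pad_d below 0.012 m and z of bottle_l in the frame of pad_d between 0.001 and 0.008 m) or (horizontal distance between end_post and pad_d below 0.12 m and horizontal distance between bottle_xs and pad_d below 0.012 m and z of bottle_xs in the frame of pad_d between 0.001 and 0.008 m and horizontal distance between bottle_s and pad_c below 0.012 m and z of bottle_s in the frame of pad_c between 0.001 and 0.008 m and horizontal distance between bottle_m and pad_b below 0.012 m and z of bottle_m in the frame of pad_b between 0.001 and 0.008 m and horizontal distance between bottle_l and pad_a below 0.012 m and z of bottle_l in the frame of pad_a between 0.001 and 0.008 m))); the robot touches nothing.
It fails at once if a bottle is knocked over (leans more than 0.7 rad) (angle between any of bottle_xs, bottle_s, bottle_m, bottle_l's own z axis and vertical above 0.7 rad).
It fails at once if the glass beaker is moved more than 15 mm or tipped (distance of beaker from where it was at the start of the episode above 0.015 m or angle between beaker's own z axis and vertical above 0.5 rad).
It also fails if it takes over 99 s, if anything falls off the work surface, if the arm or the gripper's body presses on something with over 40 N, if the wrist force passes 120 N, or if a joint passes its speed limit or range.

## Working session

There is one attempt and no reset: what is moved stays moved. The work goes in short steps, Python scripts to look and compute and a shell command to move; the robot and the scene stay as the last step left them, time stands still between calls to the robot, and variables do not carry over. Pictures are saved under pics/ and viewed, at most 14 in all, crops included, and the job is handed in when it is done.

```bash
mkdir -p pics; python3 - <<'E'
from plant import manip
import cv2
for n in("top","side"):
    p,d=manip.grab_frame(n); cv2.imwrite(f"pics/{n}0.png",p[:,:,::-1]); 
    import numpy as np; np.save(f"{n}0.npy",d)
    c=manip.camera_params(n); print(n,c)
    for q in("bottle_xs","bottle_s","bottle_m","bottle_l","pad_a","end_post","beaker"):
        print(q,[(round(r["conf"],2),[int(v) for v in r["extent"]]) for r in manip.look_for(n,q)])
print(manip.state(),manip.tip_extent)
E
```

```text
top {'intrinsics': array([[390.54998333,   0.        , 323.51425762],
       [  0.        , 390.54998333, 194.83162086],
       [  0.        ,   0.        ,   1.        ]]), 'xyz': array([ 0.36840058, -0.02533567,  0.90141019]), 'orientation': array([ 0.06143177, -0.70053576,  0.70907167, -0.05189559])}
bottle_xs [(0.5, [263, 221, 278, 238])]
bottle_s [(0.89, [465, 182, 485, 203]), (0.86, [432, 246, 450, 256]), (0.84, [467, 235, 497, 253]), (0.8, [357, 199, 385, 223]), (0.64, [180, 200, 207, 222]), (0.62, [441, 156, 464, 174]), (0.55, [438, 199, 460, 219])]
bottle_m [(0.89, [465, 182, 485, 203]), (0.86, [432, 246, 450, 256]), (0.84, [467, 235, 497, 253]), (0.8, [357, 199, 385, 223]), (0.64, [180, 200, 207, 222]), (0.62, [441, 156, 464, 174]), (0.55, [438, 199, 460, 219])]
bottle_l [(0.89, [465, 182, 485, 203]), (0.86, [432, 246, 450, 256]), (0.84, [467, 235, 497, 253]), (0.8, [357, 199, 385, 223]), (0.64, [180, 200, 207, 222]), (0.62, [441, 156, 464, 174]), (0.55, [438, 199, 460, 219])]
pad_a [(0.87, [326, 127, 354, 153]), (0.82, [257, 130, 275, 155]), (0.65, [369, 126, 391, 147])]
e
[... 1215 characters left out ...]
_pos': array([-1.28203123e+00,  5.26541262e-02,  1.61289908e+00,  2.04057747e-07,
        1.47598485e+00, -1.19009337e-01]), 'joint_vel': array([-0.00070244,  0.00061081,  0.00160336,  0.00023293,  0.00110388,
        0.00035439]), 'joint_efforts': array([-2.14683721e-03, -3.93637240e+01, -3.70443892e+01, -3.80523234e-04,
        3.79129388e-04, -7.96100807e-06]), 'tool_pos': array([ 0.24784591, -0.57374326,  0.21263259]), 'tool_rot': array([2.71885831e-05, 9.79286906e-01, 2.02477544e-01, 2.41520500e-06]), 'contact_force': array([-0.3106771 ,  0.21509909, -0.41783367]), 'ft_torque': array([-0.03106874, -0.01561618, -0.02881703]), 'grasp_force': 0.0, 'gripper_width': 1.0002758046424953} 0.019
```

View pics/top0.png

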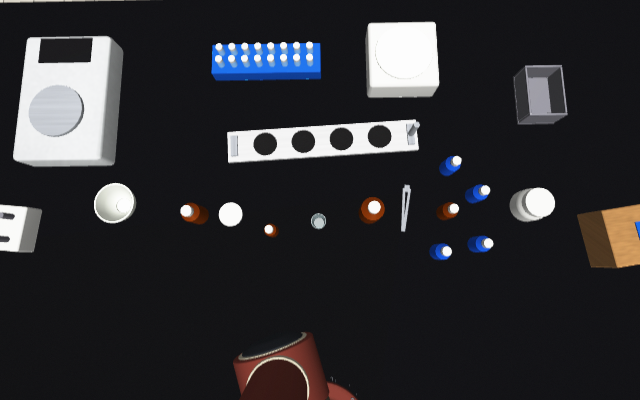

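View pics/side0.png

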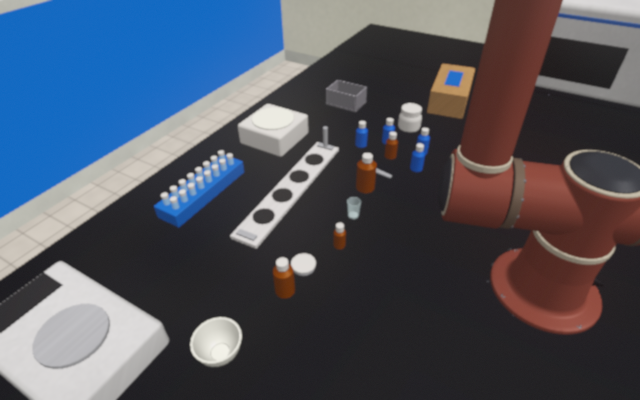

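Top picture: post at (413,130), on the right (−y) end of the rail, so pad_a gets xs. Candidates for the amber bottles: (190,212), (270,230), (372,210) and (450,210). The last stands among blue look-alikes at (453,162), (480,192), (441,251) and (484,243). The beaker is at (318,221). Next I measure heights and positions.

```bash
cat > h.py <<'E'
import numpy as np,cv2
from scipy.spatial.transform import Rotation as R
from plant import manip
def cloud(n,d):
    c=manip.camera_params(n);K=c["intrinsics"];q=c["orientation"]
    v,u=np.mgrid[:400,:640]
    P=np.dstack([(u-K[0,2])/K[0,0]*d,(v-K[1,2])/K[1,1]*d,d])
    W=P@R.from_quat([q[1],q[2],q[3],q[0]]).as_matrix().T+c["xyz"]; W[d==0]=np.nan
    return W
def caps(n,p,W,lo=.05):
    """blobs of raised things: top-slice centroid"""
    out=[]
    m=(W[...,2]>lo)&(W[...,2]<.125)&(W[...,0]>.2)&(W[...,0]<.75)&(abs(W[...,1])<.45)
    k,l=cv2.connectedComponents(m.astype('uint8'))
    for i in range(1,k):
        Q=W[l==i]; 
        if len(Q)<12: continue
        z=np.percentile(Q[:,2],95); T=Q[Q[:,2]>z-.006]
        out.append((np.r_[(T[:,:2].max(0)+T[:,:2].min(0))/2,z],T[:,:2].mean(0),np.ptp(T[:,:2],0),p[l==i].mean(0).astype(int),np.argwhere(l==i).mean(0).astype(int),len(Q)))
    return out
def pads(p,W):
    m=(W[...,2]>.006)&(W[...,2]<.03)&(W[...,0]>.45)&(W[...,0]<.65)&(abs(W[...,1])<.32)&(p.max(2)<60)
    m=cv2.morphologyEx(m.astype('uint8'),cv2.MORPH_OPEN,np.ones((3,3)))
    k,l,s,c=cv2.connectedComponentsWithStats(m)
    return [(W[l==i].mean(0),s[i,4],c[i]) for i in range(1,k) if s[i,4]>60]
E
python3 - <<'E'
from h import *
np.set_printoptions(precision=4,suppress=True)
for n in("top","side"):
    p=cv2.imread(f"pics/{n}0.png")[:,:,::-1];W=cloud(n,np.load(f"{n}0.npy"))
    print(n,"bench z",np.nanmedian(W[W[...,2]<.02][:,2]))
    for o in caps(n,p,W,.035):print(*o)
    for o in pads(p,W):print("pad",*o)
p=cv2.imread("pics/top0.png")
cv2.imwrite("pics/crop.png",cv2.resize(p[110:270,170:510],None,fx=2.3,fy=2.3,interpolation=cv2.INTER_CUBIC))
E
```

```text
top bench z 0.0004103623565564485
[ 0.6551 -0.2186  0.0833] [ 0.6548 -0.2188] [0.0132 0.0128] [143 146 150] [127 414] 81
[ 0.5736 -0.3017  0.0812] [ 0.5735 -0.3009] [0.0177 0.0189] [ 93 122 189] [163 451] 239
[0.4958 0.4286 0.0515] [0.4974 0.4245] [0.0881 0.0425] [212 213 209] [201 126] 163
[ 0.5085 -0.3581  0.0814] [ 0.5086 -0.3571] [0.0193 0.0191] [ 91 119 184] [191 479] 253
[ 0.482  -0.4471  0.0716] [ 0.4826 -0.4473] [0.0347 0.0054] [159 159 156] [202 521] 197
[ 0.4725 -0.1185  0.1075] [ 0.4719 -0.1182] [0.025  0.0247] [149  99  73] [208 371] 496
[0.4712 0.2752 0.0934] [0.4712 0.2743] [0.0216 0.0241] [142 103  82] [212 191] 372
[ 0.4707 -0.2889  0.0816] [ 0.4702 -0.2889] [0.0192 0.0194] [140 106  88] [209 448] 238
[ 0.4509 -0.0018  0.0504] [ 0.4532 -0.0018] [0.0313 0.0308] [136 148 149] [218 317] 59
[0.4323 0.104  0.0679] [0.4326 0.1043] [0.0153 0.0156] [171 139 122] [229 269] 127
[ 0.3966 -0.355   0.0819] [ 0.3969 -0.3548] [0.0186 0.0194] [ 90 118 181] [243 482] 265
[ 0.3811 -0.2679  0.0817] [ 0.3812 -0.2684] [0.0185 0.0187] [ 97 124 186] [250 441] 240
pad [0.6341 0.0329 0.0163] 
[... 380 characters left out ...]
 [134 389] 292
[ 0.5742 -0.2981  0.0799] [ 0.5743 -0.2973] [0.0176 0.0211] [ 82 110 162] [129 361] 142
[ 0.6565 -0.2171  0.0823] [ 0.6556 -0.2163] [0.013 0.014] [127 126 127] [133 324] 62
[ 0.3895 -0.3094  0.0799] [ 0.3896 -0.3061] [0.0338 0.1089] [ 81 108 159] [145 420] 327
[ 0.4726 -0.1151  0.1058] [ 0.4721 -0.1142] [0.0256 0.0254] [121  80  56] [168 365] 470
[ 0.4513 -0.0006  0.0484] [ 0.4508 -0.0006] [0.0321 0.0356] [127 137 138] [202 352] 115
[0.4335 0.1057 0.0665] [0.4328 0.1067] [0.0172 0.0177] [146 118  99] [230 338] 154
[0.4716 0.2766 0.0926] [0.4706 0.2775] [0.0234 0.0237] [137  99  73] [273 282] 515
[0.4955 0.4295 0.0512] [0.5011 0.4255] [0.0882 0.041 ] [203 202 193] [325 222] 390
```

View pics/crop.png

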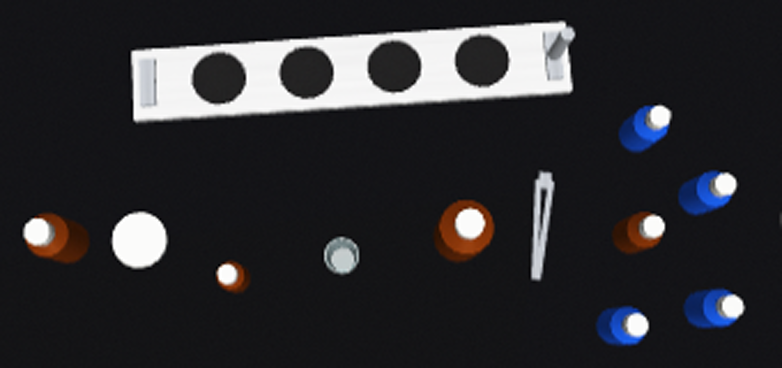

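The crop confirms the choice. By cap height, amber at (190,212) is M (93 mm), (270,230) is XS (67 mm), (372,210) is L (107 mm), and (450,210), the only amber among the blues, is S (81 mm). I turn the tool square to the world first, then go above S.

Careful with the scale: shifts go in shares of 0.8 m and turns go in shares of 120 degrees. That gives: 0.137 rad is 0.0654.

```bash
python3 -m crank '[0.8,0,0,0,0,0,0.0654,0.8,0,0,0,0,0,0.0649,0.8,0,0,0,0,0,0.0649,0.8,0,0,0,0,0,0]'
python3 -m crank '[0.8,0.0463,-0.06,0,0,0,0,0.8,0.0463,-0.06,0,0,0,0,0.8,0.0463,-0.06,0,0,0,0,0.8,0.0463,-0.06,0,0,0,0,0.8,0.0463,-0.0588,0,0,0,0]'
python3 -m crank '[0.8,0.0475,-0.0588,0,0,0,0,0.8,0,0,0,0,0,0,0.8,0,0,0,0,0,0]'
```

```text
time: 1.3
tool_pos: [0.2479, -0.5737, 0.2126]
tool_rot: [0.0, 1.0, 0.0, -0.0]
contact_force: [-0.0, 0.2, 0.7]
gripper_width: 0.799
grasp_force: 0.0
time: 1.92
tool_pos: [0.4341, -0.3334, 0.2129]
tool_rot: [0.0, 1.0, 0.001, 0.0]
contact_force: [1.0, -0.5, 1.0]
gripper_width: 0.799
grasp_force: 0.0
time: 2.3
tool_pos: [0.4711, -0.2881, 0.2126]
tool_rot: [0.0, 1.0, 0.0, -0.0]
contact_force: [0.0, 0.0, -1.4]
gripper_width: 0.8
grasp_force: 0.0
```

Exact tracking. Now I descend on S, grip it and lift.

Converted, 0.05 m is 0.0625, 0.045 m is 0.0563.

```bash
python3 -m crank '[0.8,0,0,0.0625,0,0,0,0.8,0,0,0.0625,0,0,0,0.8,0,0,0.0563,0,0,0,0.8,0,0,0.0375,0,0,0,0.8,0,0,0,0,0,0]'
python3 -m crank '[0,0,0,0,0,0,0,0,0,0,0,0,0,0,0,0,0,0,0,0,0,0,0,0,0,0,0,0,0,0,0,0,0,0,0]'
python3 -m crank '[0,0,0,-0.025,0,0,0,0,0,0,-0.0375,0,0,0,0,0,0,-0.0625,0,0,0,0,0,0,-0.0625,0,0,0,0,0,0,0,0,0,0]'
```

```text
time: 2.92
tool_pos: [0.4682, -0.2878, 0.0346]
tool_rot: [-0.002, 1.0, -0.002, -0.003]
contact_force: [0.1, -0.8, -0.6]
gripper_width: 0.802
grasp_force: 0.0
time: 3.55
tool_pos: [0.4725, -0.2893, 0.0398]
tool_rot: [0.002, 1.0, -0.0, 0.001]
contact_force: [-1.2, -1.6, 5.8]
gripper_width: 0.213
grasp_force: 55.3
time: 4.18
tool_pos: [0.4738, -0.2897, 0.1946]
tool_rot: [0.003, 1.0, -0.0, 0.004]
contact_force: [-0.5, 0.4, -0.6]
gripper_width: 0.214
grasp_force: 54.8
```

```bash
python3 - <<'E'
from h import *
p,d=manip.grab_frame("side"); cv2.imwrite("pics/s1.png",cv2.resize(p[60:210,300:480],None,fx=4,fy=4)[:,:,::-1])
E
```

```text
(no output)
```

View pics/s1.png

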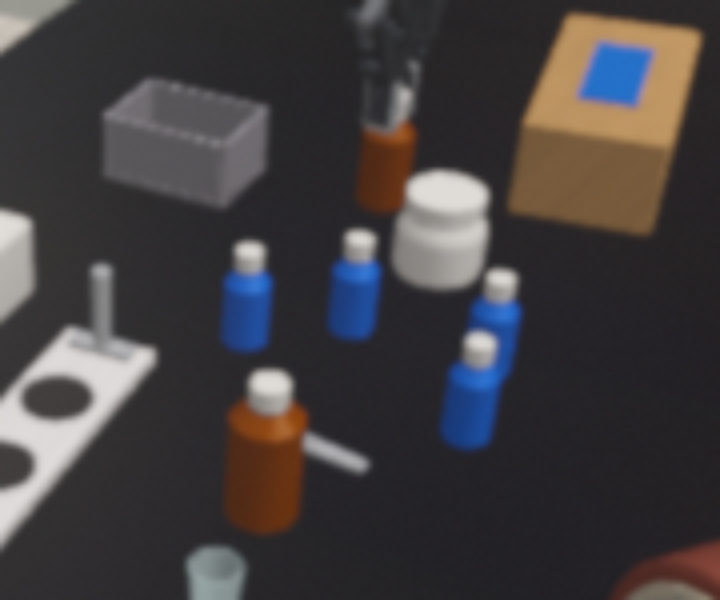

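The crop shows S hanging upright, held by its cap with the jaws above the shoulder. I measure where its body is relative to the TCP.

```bash
python3 - <<'E'
from h import *
np.set_printoptions(precision=4,suppress=True)
for n in("side","top"):
    p,d=manip.grab_frame(n);W=cloud(n,d);pi=p.astype(int)
    am=(pi[...,0]>pi[...,2]*2)&(pi[...,0]>60)&(pi[...,0]<220)
    m=am&(abs(W[...,0]-.473)<.05)&(abs(W[...,1]+.29)<.05)&(W[...,2]>.03)
    if m.sum():Q=W[m];print(n,m.sum(),Q.min(0),Q.max(0),Q.mean(0),[np.percentile(Q[:,2],q) for q in(2,98)])
    g=(abs(W[...,0]-.473)<.03)&(abs(W[...,1]+.29)<.08)&(W[...,2]>.05)&(W[...,2]<.3)&~am
    for z in np.arange(.11,.26,.01):
        s=W[g&(abs(W[...,2]-z)<.005)]
        if len(s):print(round(z,2),len(s),s.min(0)[:2],s.max(0)[:2])
    if n=="side":
        for z in np.arange(.11,.2,.01):
            s=W[m&(abs(W[...,2]-z)<.005)]
            if len(s):print("am",round(z,2),len(s),s.min(0)[:2],s.max(0)[:2])
print(manip.state()["tool_pos"])
E
```

```text
side 388 [ 0.4367 -0.2995  0.1513] [ 0.4865 -0.2487  0.4376] [ 0.4607 -0.27    0.2829] [np.float64(0.15491884674651432), np.float64(0.43449097638171247)]
0.15 2 [ 0.4553 -0.285 ] [ 0.484  -0.2758]
0.16 7 [ 0.4552 -0.2918] [ 0.4861 -0.2761]
0.17 5 [ 0.4548 -0.2866] [ 0.4867 -0.2784]
0.19 2 [ 0.4842 -0.2776] [ 0.4857 -0.2744]
0.2 4 [ 0.4809 -0.2806] [ 0.4877 -0.2756]
0.21 25 [ 0.4617 -0.2984] [ 0.4852 -0.2707]
0.22 36 [ 0.4623 -0.3017] [ 0.4836 -0.2643]
0.23 48 [ 0.4618 -0.3046] [ 0.4859 -0.2622]
0.24 39 [ 0.4624 -0.3014] [ 0.4801 -0.2624]
0.25 27 [ 0.46   -0.3054] [ 0.4811 -0.2632]
0.26 66 [ 0.4601 -0.325 ] [ 0.4864 -0.2434]
am 0.15 8 [ 0.4599 -0.2748] [ 0.4794 -0.2712]
am 0.16 38 [ 0.4549 -0.2862] [ 0.481  -0.2683]
am 0.17 35 [ 0.4558 -0.2825] [ 0.4817 -0.2689]
am 0.18 43 [ 0.455  -0.2926] [ 0.4857 -0.2669]
am 0.19 44 [ 0.4545 -0.2869] [ 0.4834 -0.2676]
top 7461 [ 0.423  -0.338   0.1542] [ 0.5228 -0.24    0.5348] [ 0.461  -0.2783  0.5116] [np.float64(0.4232426318988669), np.float64(0.5318817038277828)]
0.15 9 [ 0.4584 -0.2735] [ 0.4778 -0.2706]
0.16 17 [ 0.4602 -0.273 ] [ 0.4769 -0.2707]
0.17 15 [ 0.46   -0.2737] [ 0.4754 -0.2703]
0.18 13 [ 0.4596 -0.2742] [ 0.4727 -0.2705]
0.19 8 [ 0.4626 -0.2722] [ 0.4693 -0.2702]
0.2 3 [ 0.4637 -0.2716] [ 0.4678 -0.2706]
0.26 20 [ 0.4587 -0.2624] [ 0.4735 -0.2429]
[ 0.4707 -0.2874  0.187 ]
```

S's underside is 37 mm below the TCP, and the jaws sit higher than stated. I carry it to pad_b and set the TCP down to z≈0.055.

Converted, -0.046 m is -0.0575, 0.033 m is 0.0413.

```bash
python3 -m crank '[0,0.0375,-0.0525,0,0,0,0,0,0.0413,-0.0575,0,0,0,0,0,0.0413,-0.0575,0,0,0,0,0,0.0413,-0.0575,0,0,0,0,0,0.0313,-0.045,0,0,0,0]'
python3 -m crank '[0,0.015,-0.0188,0,0,0,0,0,0,0,0,0,0,0,0,0,0,0,0,0,0,0,0,0,0,0,0,0]'
python3 -m crank '[0,0,0,0.0375,0,0,0,0,0,0,0.0563,0,0,0,0,0,0,0.0375,0,0,0,0,0,0,0.015,0,0,0,0,0,0,0.0063,0,0,0]'
python3 -m crank '[0,0,0,0.005,0,0,0,0,0,0,0.0038,0,0,0,0,0,0,0,0,0,0,0,0,0,0,0,0,0]'
```

```text
time: 4.95
tool_pos: [0.625, -0.0698, 0.1849]
tool_rot: [-0.001, 1.0, -0.0, -0.002]
contact_force: [-0.0, -0.7, -0.6]
gripper_width: 0.207
grasp_force: 55.2
time: 5.45
tool_pos: [0.6369, -0.0585, 0.1875]
tool_rot: [0.0, 1.0, -0.002, -0.0]
contact_force: [-1.2, -0.1, -0.6]
gripper_width: 0.211
grasp_force: 55.2
time: 6.08
tool_pos: [0.6375, -0.0578, 0.0658]
tool_rot: [0.0, 1.0, -0.001, 0.0]
contact_force: [0.3, -0.3, -0.8]
gripper_width: 0.211
grasp_force: 55.2
time: 6.58
tool_pos: [0.6378, -0.0572, 0.0591]
tool_rot: [0.0, 1.0, -0.001, 0.0]
contact_force: [0.1, 0.0, -2.3]
gripper_width: 0.211
grasp_force: 55.2
```

Converted, 0.002 m is 0.0025, 0.0015 m is 0.0019.

```bash
python3 -m crank '[0,0,0,0.0025,0,0,0,0,0,0,0.0019,0,0,0,0,0,0,0,0,0,0,0,0,0,0,0,0,0]'
python3 - <<'E'
from h import *
p,d=manip.grab_frame("side");W=cloud("side",d);pi=p.astype(int)
am=(pi[...,0]>pi[...,2]*2)&(pi[...,0]>60)&(pi[...,0]<220)&(abs(W[...,0]-.637)<.05)&(abs(W[...,1]+.057)<.05)&(W[...,2]>.01)&(W[...,2]<.12)
print(np.percentile(W[am],[1,5,95],axis=0),am.sum())
cv2.imwrite("pics/s2.png",cv2.resize(p[90:240,230:410],None,fx=4,fy=4)[:,:,::-1])
E
```

```text
time: 7.08
tool_pos: [0.6378, -0.0572, 0.0559]
tool_rot: [0.0, 1.0, -0.001, 0.0]
contact_force: [-0.6, 0.3, 4.7]
gripper_width: 0.21
grasp_force: 56.2
[[ 0.6196411  -0.06490395  0.01744365]
 [ 0.620645   -0.05791812  0.02148273]
 [ 0.63886825 -0.03834825  0.07130682]] 176
```

View pics/s2.png

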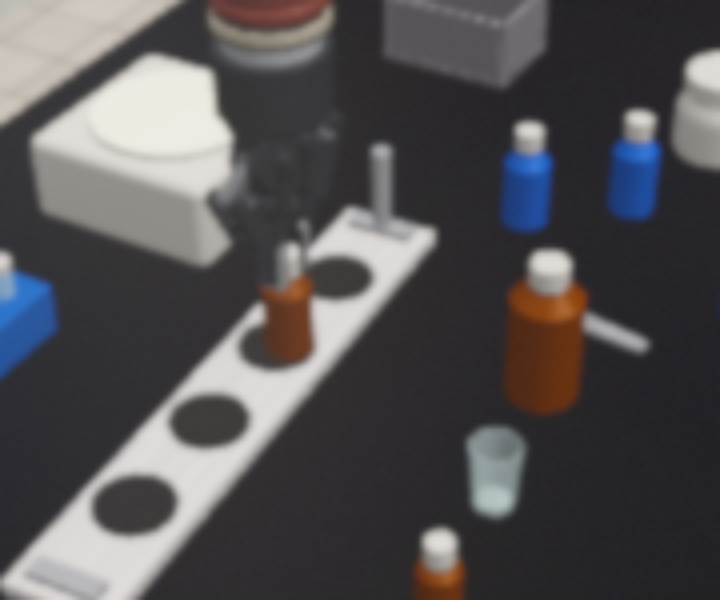

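```bash
cat >> h.py <<'E'
from scipy.optimize import least_squares
def fit(W,x,y,z0,z1,r,n):
    c=manip.camera_params(n)["xyz"][:2]
    m=(np.hypot(W[...,0]-x,W[...,1]-y)<r+.02)&(W[...,2]>z0)&(W[...,2]<z1)
    Q=W[m][:,:2]
    s=least_squares(lambda a:np.hypot(*(Q-a).T)-r,[x,y],loss="soft_l1",f_scale=.0015)
    return s.x,len(Q)
E
python3 - <<'E'
from h import *
np.set_printoptions(precision=4,suppress=True)
W0=cloud("side",np.load("side0.npy"));p0=cv2.imread("pics/side0.png")
W0t=cloud("top",np.load("top0.npy"))
for q,x,y,h,r in(("xs",.433,.105,.044,.014),("s",.4705,-.288,.052,.0175),("m",.4713,.2758,.066,.021),("l",.4725,-.117,.078,.0255)):
    print(q,fit(W0,x,y,.012,h-.005,r,"side"),fit(W0t,x,y,.012,h-.005,r,"top"))
m=(W0[...,2]>.004)&(W0[...,2]<.03)&(W0[...,0]>.45)&(W0[...,0]<.7)&(abs(W0[...,1])<.25)&(p0.max(2)<95)
k,l,s,c=cv2.connectedComponentsWithStats(cv2.morphologyEx(m.astype('uint8'),cv2.MORPH_OPEN,np.ones((2,2))))
for i in range(1,k):
    if s[i,4]>40:print("pad",W0[l==i].mean(0),s[i,4],c[i])
p,d=manip.grab_frame("side");W=cloud("side",d)
for a,b in((.02,.04),(.04,.065)):print(fit(W,.632,-.056,a,b,.0175,"side"))
p,d=manip.grab_frame("top");W=cloud("top",d)
for a,b in((.02,.04),(.04,.065)):print(fit(W,.632,-.056,a,b,.0175,"top"))
E
```

```text
xs (array([0.4337, 0.1053]), 98) (array([0.4329, 0.1051]), 19)
s (array([ 0.472, -0.289]), 116) (array([ 0.4707, -0.29  ]), 71)
m (array([0.4723, 0.2756]), 295) (array([0.4716, 0.2751]), 133)
l (array([ 0.4738, -0.1178]), 345) (array([ 0.4726, -0.1186]), 76)
pad [ 0.6445 -0.1396  0.0153] 122 [314.7951 160.0656]
pad [ 0.6391 -0.0504  0.0155] 143 [299.9371 177.0699]
pad [ 0.4713 -0.094   0.0145] 76 [361.6447 187.5789]
pad [0.6356 0.0388 0.0156] 176 [282.8352 195.7557]
pad [0.6308 0.1283 0.0158] 213 [264.0892 216.9014]
(array([ 0.6375, -0.0567]), 69)
(array([ 0.6375, -0.0566]), 96)
(array([ 0.632, -0.056]), 0)
(array([ 0.632, -0.056]), 0)
```

The fit from depth puts S on the pad, but in the colour picture it looks about 7 mm off. I check whether colour and depth are shifted against each other.

```bash
python3 - <<'E'
from h import *
np.set_printoptions(precision=2,suppress=True)
B=(("xs",.433,.105,.02),("m",.4713,.2758,.03),("l",.4725,-.117,.035),("s",.471,-.289,.026),("blue",.3811,-.268,.026))
for n in("top","side"):
    W=cloud(n,np.load(n+"0.npy"));p=cv2.imread(f"pics/{n}0.png");sat=p.max(2)
    for q,x,y,r in B:
        m=(np.hypot(W[...,0]-x,W[...,1]-y)<r)&(W[...,2]>.006)&(W[...,2]<.12)
        v,u=np.nonzero(m);e=np.array([u.min(),v.min(),u.max(),v.max()])
        b=np.zeros_like(m);b[e[1]-7:e[3]+8,e[0]-7:e[2]+8]=1
        k,l,s,c=cv2.connectedComponentsWithStats((b&(sat>45)).astype('uint8'))
        i=1+np.argmax(s[1:,4]);print(n,q,e,"colour",s[i,0],s[i,1],s[i,0]+s[i,2]-1,s[i,1]+s[i,3]-1)
    # rail by depth and by colour
    m=(W[...,2]>.007)&(W[...,2]<.022)&(abs(W[...,0]-.635)<.06)&(abs(W[...,1]+.012)<.26)
    print("rail depth c",np.argwhere(m).mean(0)[::-1],m.sum())
    b=cv2.dilate(m.astype('uint8'),np.ones((15,15)))>0
    w=b&(sat>120);h=cv2.convexHull(np.argwhere(w)[:,::-1].astype('int32'));f=cv2.fillConvexPoly(np.zeros(m.shape,'uint8'),h,1);print("rail colour c",np.argwhere(f).mean(0)[::-1],f.sum())
E
```

```text
top xs [264 223 278 236] colour 264 223 278 237
top m [180 202 207 223] colour 180 203 207 224
top l [359 197 384 222] colour 359 197 384 223
top s [437 202 458 219] colour 437 202 458 219
top blue [430 243 451 258] colour 429 243 451 260
rail depth c [320.94 140.35] 5703
rail colour c [322.88 140.52] 6143
side xs [333 222 345 247] colour 332 221 346 250
side m [272 257 294 296] colour 271 250 301 299
side l [356 153 375 191] colour 355 151 382 194
side s [384 131 397 157] colour 380 124 404 160
side blue [410 143 424 170] colour 409 136 431 173
rail depth c [282.57 195.03] 3061
rail colour c [284.47 193.96] 3598
```

```bash
python3 - <<'E'
from h import *
np.set_printoptions(precision=4,suppress=True)
for n in("top","side"):
    W=cloud(n,np.load(n+"0.npy"))
    m=(W[...,2]>.006)&(W[...,2]<.0155)&(abs(W[...,0]-.635)<.07)&(abs(W[...,1]+.012)<.26)
    (c,s,a)=cv2.minAreaRect((W[m][:,:2]*1000).astype('float32'));print(n,"rail",np.array(c),np.array(s),a)
    bx=cv2.boxPoints((c,s,a));print(bx.ravel())
    P=W[(np.hypot(W[...,0]-.65,W[...,1]+.218)<.03)&(W[...,2]>.022)&(W[...,2]<.1)]
    for z in(.03,.045,.06,.075):
        q=P[abs(P[:,2]-z)<.0075]; 
        if len(q):print("post",z,len(q),q.mean(0),q.min(0)[:2],q.max(0)[:2])
    # bench tilt
    b=W[(abs(W[...,2])<.006)&(W[...,0]>.3)&(W[...,0]<.8)&(abs(W[...,1])<.35)]
    A=np.c_[b[:,:2],np.ones(len(b))];print("plane",np.linalg.lstsq(A,b[:,2],rcond=None)[0],b[:,2].std())
    C=manip.camera_params(n);q=C["orientation"];M=R.from_quat([q[1],q[2],q[3],q[0]]).as_matrix()
    for X in((.639,-.1465,.016),(.6366,-.0565,.016),(.6342,.0335,.016),(.6318,.1235,.016)):
        v=C["intrinsics"]@(M.T@(np.array(X)-C["xyz"]));print(n,"proj",v[:2]/v[2])
E
```

```text
top rail [643.9073 -11.4798] [ 75.8151 449.8976] 2.9858405590057373
[ 594.3339  211.1891  617.7687 -238.0978  693.4808 -234.1487  670.046
  215.1382]
post 0.03 14 [ 0.6512 -0.2166  0.0298] [ 0.6478 -0.2251] [ 0.6576 -0.2127]
post 0.045 19 [ 0.6506 -0.217   0.0464] [ 0.6478 -0.226 ] [ 0.658  -0.2125]
post 0.06 15 [ 0.651  -0.2159  0.0618] [ 0.6485 -0.2224] [ 0.6564 -0.2123]
post 0.075 35 [ 0.6538 -0.2181  0.0786] [ 0.6485 -0.225 ] [ 0.6617 -0.2122]
plane [-0.0005 -0.0005  0.0006] 0.0016073035436116611
top proj [379.3607 140.5273]
top proj [340.9786 142.0837]
top proj [302.6583 143.6375]
top proj [264.3997 145.1888]
side rail [644.6313  -9.3201] [ 77.4209 451.9718] 3.319593667984009
[ 592.9     214.0451  619.0717 -237.1683  696.3627 -232.6852  670.191
  218.5282]
post 0.03 13 [ 0.6537 -0.2134  0.0291] [ 0.6494 -0.218 ] [ 0.6597 -0.2102]
post 0.045 19 [ 0.6535 -0.2128  0.0448] [ 0.6489 -0.2179] [ 0.6588 -0.2085]
post 0.06 18 [ 0.6544 -0.2135  0.0603] [ 0.65   -0.2177] [ 0.6588 -0.2095]
post 0.075 22 [ 0.6545 -0.2151  0.077 ] [ 0.65   -0.2241] [ 0.663  -0.2101]
plane [ 0.0005  0.0007 -0.0003] 0.0013856571285933191
side proj [317.6321 159.1823]
side proj [301.8866 175.994 ]
side proj [284.406  194.6582]
side proj [264.8867 215.4991]
```

That explains it: my pad mask was cut at x<0.65. Rail geometry and the post agree on pads a(0.651,-0.146), b(0.646,-0.056), c(0.642,0.034), d(0.637,0.124). S has to go 9 mm further in x.

Converted, 0.009 m is 0.0113, -0.008 m is -0.01.

```bash
python3 -m crank '[0,0,0,-0.01,0,0,0,0,0.0113,-0.0013,0,0,0,0,0,0,0,0,0,0,0,0,0,0,0.0063,0,0,0,0,0,0,0.0038,0,0,0]'
python3 -m crank '[0,0,0,0.0006,0,0,0,0,0,0,0,0,0,0,0,0,0,0,0,0,0]'
python3 -m crank '[0.15,0,0,0,0,0,0,0.3,0,0,0,0,0,0,0.5,0,0,0,0,0,0,0.5,0,0,0,0,0,0,0.5,0,0,0,0,0,0]'
python3 -m crank '[0.5,0,0,-0.0375,0,0,0,0.5,0,0,-0.0563,0,0,0,0.5,0,0,-0.0625,0,0,0,0.5,0,0,-0.0375,0,0,0,0.5,0,0,0,0,0,0]'
```

```text
time: 7.85
tool_pos: [0.6466, -0.0562, 0.0558]
tool_rot: [-0.0, 1.0, -0.001, -0.0]
contact_force: [-4.1, 0.7, 13.4]
gripper_width: 0.21
grasp_force: 57.8
time: 8.22
tool_pos: [0.6467, -0.0562, 0.0559]
tool_rot: [-0.0, 1.0, -0.001, 0.0]
contact_force: [-2.8, 0.7, 6.0]
gripper_width: 0.211
grasp_force: 56.6
time: 8.85
tool_pos: [0.6463, -0.0562, 0.0543]
tool_rot: [-0.0, 1.0, -0.001, -0.0]
contact_force: [0.5, 0.9, -0.1]
gripper_width: 0.499
grasp_force: 0.0
time: 9.48
tool_pos: [0.6484, -0.0566, 0.2136]
tool_rot: [0.001, 1.0, -0.001, 0.003]
contact_force: [0.5, 1.0, -0.3]
gripper_width: 0.5
grasp_force: 0.0
```

Converted, -0.036 m is -0.045, -0.027 m is -0.0338.

```bash
python3 -m crank '[0.6,-0.045,-0.0338,0,0,0,0,0.6,-0.045,-0.0338,0,0,0,0,0.6,-0.045,-0.0338,0,0,0,0,0.6,-0.045,-0.0338,0,0,0,0,0.6,-0.045,-0.0338,0,0,0,0]'
python3 -m crank '[0.6,-0.0413,-0.033,0,0,0,0,0.6,0,0,0,0,0,0,0.6,0,0,0,0,0,0,0.6,0,0,0,0,0,0]'
```

```text
time: 10.1
tool_pos: [0.4644, 0.0797, 0.2071]
tool_rot: [-0.0, 1.0, -0.001, -0.002]
contact_force: [0.2, 0.6, 0.2]
gripper_width: 0.6
grasp_force: 0.0
time: 10.6
tool_pos: [0.4341, 0.1048, 0.209]
tool_rot: [0.0, 1.0, -0.001, -0.001]
contact_force: [-0.9, -1.9, 0.6]
gripper_width: 0.603
grasp_force: 0.0
```

```bash
python3 - <<'E'
from h import *
p,d=manip.grab_frame("side"); cv2.imwrite("pics/s3.png",cv2.resize(p[90:290,200:420],None,fx=3,fy=3)[:,:,::-1])
W=cloud("side",d);print(fit(W,.646,-.056,.022,.065,.0175,"side"))
E
```

```text
(array([ 0.64685139, -0.0555028 ]), 154)
```

View pics/s3.png

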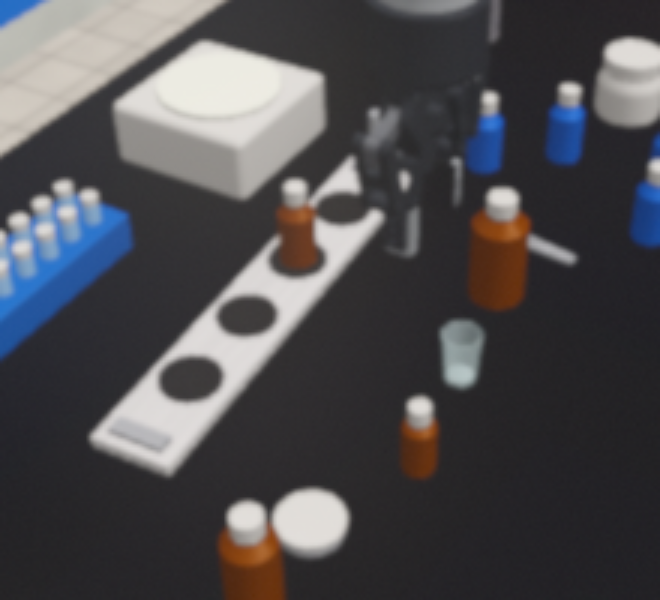

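S stands in the middle of pad_b (298,258), upright. Next is XS at (419,440).

Converted, 0.05 m is 0.0625, 0.03 m is 0.0375.

```bash
python3 -m crank '[0.6,0,0,0.0625,0,0,0,0.6,0,0,0.0625,0,0,0,0.6,0,0,0.0625,0,0,0,0.6,0,0,0.0375,0,0,0,0.6,0,0,0.0088,0,0,0]'
python3 -m crank '[0.6,0,0,0,0,0,0,0.6,0,0,0,0,0,0,0,0,0,0,0,0,0,0,0,0,0,0,0,0,0,0,0,0,0,0,0]'
python3 -m crank '[0,0,0,0,0,0,0,0,0,0,0,0,0,0]'
python3 -m crank '[0,0,0,-0.025,0,0,0,0,0,0,-0.05,0,0,0,0,0,0,-0.0625,0,0,0,0,0,0,-0.05,0,0,0,0,0,0,0,0,0,0]'
python3 - <<'E'
from h import *
np.set_printoptions(precision=4,suppress=True)
print(manip.state()["tool_pos"])
p,d=manip.grab_frame("side"); W=cloud("side",d);print(fit(W,.4333,.1052,.145,.17,.014,"side"))
m=(np.hypot(W[...,0]-.4333,W[...,1]-.1052)<.03)&(W[...,2]>.1)&(W[...,2]<.3)
print(np.sort(W[m][:,2])[:12],manip.state()["tool_pos"],manip.state()["gripper_width"])
E
```

```text
time: 11.28
tool_pos: [0.4319, 0.1048, 0.0201]
tool_rot: [0.0, 1.0, -0.001, -0.003]
contact_force: [-0.6, 0.3, 0.1]
gripper_width: 0.599
grasp_force: 0.0
time: 11.9
tool_pos: [0.4351, 0.1051, 0.0243]
tool_rot: [0.0, 1.0, -0.0, 0.001]
contact_force: [-0.4, -2.7, 6.1]
gripper_width: 0.259
grasp_force: 53.2
time: 12.15
tool_pos: [0.4351, 0.1051, 0.0243]
tool_rot: [0.0, 1.0, -0.0, 0.001]
contact_force: [-0.9, -2.5, 5.4]
gripper_width: 0.258
grasp_force: 53.2
time: 12.78
tool_pos: [0.4361, 0.1058, 0.1771]
tool_rot: [-0.0, 1.0, -0.001, 0.004]
contact_force: [0.2, 0.0, -1.1]
gripper_width: 0.25
grasp_force: 51.9
[0.4361 0.1058 0.1771]
(array([0.4351, 0.1062]), 81)
[0.1536 0.1537 0.1538 0.1538 0.154  0.1541 0.1541 0.1545 0.1547 0.1547
 0.1552 0.1552] [0.4346 0.1057 0.1743] 0.2539127648030709
```

Careful with the scale: shifts go in shares of 0.8 m and turns go in shares of 120 degrees. That gives: 0.036 m is 0.045, 0.031 m is 0.0388.

```bash
python3 -m crank '[0,0.025,0.0288,0,0,0,0,0,0.0388,0.045,0,0,0,0,0,0.0388,0.045,0,0,0,0,0,0.0388,0.045,0,0,0,0,0,0.0388,0.045,0,0,0,0]'
python3 -m crank '[0,0.0388,0.045,0,0,0,0,0,0.035,0.04,0,0,0,0,0,0.0169,0.0204,0,0,0,0,0,0,0,0,0,0,0,0,0,0,0,0,0,0]'
python3 - <<'E'
from h import *
np.set_printoptions(precision=4,suppress=True)
p,d=manip.grab_frame("side"); W=cloud("side",d);s=manip.state();t=s["tool_pos"];print(t,s["gripper_width"])
for a,b in((.152,.17),(.17,.187)):print(fit(W,.651,-.1456,a,b,.014,"side"))
m=(np.hypot(W[...,0]-.651,W[...,1]+.1456)<.025)&(W[...,2]>.1)&(W[...,2]<.3)
print(np.sort(W[m][:,2])[:8])
cv2.imwrite("pics/s4.png",cv2.resize(p[60:200,240:400],None,fx=4,fy=4)[:,:,::-1])
E
```

```text
time: 13.45
tool_pos: [0.577, -0.0626, 0.1698]
tool_rot: [-0.001, 1.0, -0.001, -0.002]
contact_force: [0.3, 0.5, -0.3]
gripper_width: 0.256
grasp_force: 52.0
time: 14.08
tool_pos: [0.6487, -0.1452, 0.1709]
tool_rot: [-0.001, 1.0, -0.0, -0.001]
contact_force: [0.2, 0.4, -1.0]
gripper_width: 0.257
grasp_force: 52.0
[ 0.6488 -0.1451  0.1714] 0.25459575851885624
(array([ 0.6476, -0.1446]), 56)
(array([ 0.6476, -0.1443]), 56)
[0.1449 0.1475 0.1477 0.1485 0.1489 0.1489 0.1492 0.1494]
```

View pics/s4.png

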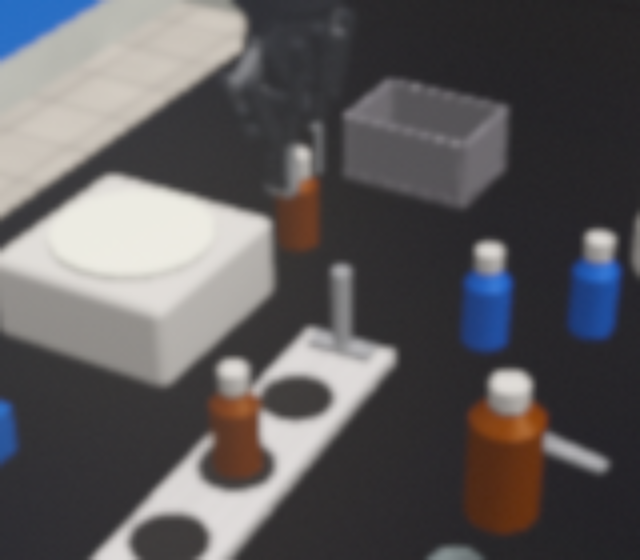

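XS hangs upright at (298,220). I correct by 3 mm and lower it onto pad_a.

Converted, 0.045 m is 0.0563, 0.003 m is 0.0038.

```bash
python3 -m crank '[0,0.0038,0.0013,0.0375,0,0,0,0,0,0,0.0563,0,0,0,0,0,0,0.0438,0,0,0,0,0,0,0.0188,0,0,0,0,0,0,0.005,0,0,0]'
python3 -m crank '[0,0,0,0.0013,0,0,0,0,0,0,0,0,0,0,0,0,0,0,0,0,0]'
python3 -m crank '[0,0,0,0.0019,0,0,0,0,0,0,0,0,0,0,0,0,0,0,0,0,0]'
```

```text
time: 14.75
tool_pos: [0.6524, -0.1465, 0.0431]
tool_rot: [-0.0, 1.0, -0.0, -0.0]
contact_force: [-0.5, 0.7, -0.9]
gripper_width: 0.254
grasp_force: 52.0
time: 15.12
tool_pos: [0.6537, -0.1474, 0.044]
tool_rot: [0.0, 1.0, -0.001, 0.001]
contact_force: [0.3, -1.2, -0.4]
gripper_width: 0.257
grasp_force: 52.0
time: 15.5
tool_pos: [0.6528, -0.1471, 0.041]
tool_rot: [-0.0, 1.0, -0.001, -0.0]
contact_force: [0.4, -0.2, -0.5]
gripper_width: 0.254
grasp_force: 52.0
```

Converted, 0.0015 m is 0.0019.

```bash
python3 -m crank '[0,0,0,0.0019,0,0,0,0,0,0,0,0,0,0,0,0,0,0,0,0,0]'
python3 -m crank '[0,0,0,0.0013,0,0,0,0,0,0,0,0,0,0,0,0,0,0,0,0,0]'
python3 - <<'E'
from h import *
p,d=manip.grab_frame("side"); W=cloud("side",d);print(fit(W,.651,-.1456,.025,.055,.014,"side"))
E
```

```text
time: 15.88
tool_pos: [0.6533, -0.1472, 0.0404]
tool_rot: [0.0, 1.0, -0.001, 0.0]
contact_force: [-1.3, 0.8, 3.8]
gripper_width: 0.252
grasp_force: 53.8
time: 16.25
tool_pos: [0.6538, -0.1473, 0.0404]
tool_rot: [0.0, 1.0, -0.001, 0.001]
contact_force: [-1.6, 1.2, 7.6]
gripper_width: 0.256
grasp_force: 55.0
(array([ 0.65276433, -0.1464376 ]), 87)
```

Converted, -0.05 m is -0.0625, -0.045 m is -0.0563.

```bash
python3 -m crank '[0.3,0,0,0,0,0,0,0.4,0,0,0,0,0,0,0.5,0,0,0,0,0,0,0.5,0,0,0,0,0,0]'
python3 -m crank '[0.5,0,0,-0.0375,0,0,0,0.5,0,0,-0.0625,0,0,0,0.5,0,0,-0.0625,0,0,0,0.5,0,0,-0.0625,0,0,0,0.6,0,0,0,0,0,0]'
python3 -m crank '[0.9,-0.0563,-0.01,0,0,0,0,0.9,-0.0625,-0.01,0,0,0,0,0.9,-0.0625,-0.01,0,0,0,0,0.9,-0.0438,-0.0063,0,0,0,0,0.9,0,0,0,0,0,0]'
python3 -m crank '[0.9,0,0,0,0,0,0,0.9,0,0,0,0,0,0]'
python3 - <<'E'
from h import *
p,d=manip.grab_frame("side"); W=cloud("side",d);print(fit(W,.651,-.1456,.025,.055,.014,"side"),fit(W,.4732,-.118,.012,.07,.0255,"side"),manip.state()["tool_pos"])
E
```

```text
time: 16.8
tool_pos: [0.6524, -0.147, 0.0378]
tool_rot: [-0.0, 1.0, -0.001, -0.001]
contact_force: [0.6, -0.3, -0.8]
gripper_width: 0.496
grasp_force: 0.0
time: 17.42
tool_pos: [0.6557, -0.1481, 0.2254]
tool_rot: [0.002, 1.0, -0.001, 0.005]
contact_force: [-0.1, -0.3, -0.2]
gripper_width: 0.599
grasp_force: 0.0
time: 18.05
tool_pos: [0.4709, -0.1173, 0.217]
tool_rot: [-0.0, 1.0, -0.001, -0.001]
contact_force: [-0.3, -0.6, -0.1]
gripper_width: 0.899
grasp_force: 0.0
time: 18.3
tool_pos: [0.4736, -0.1181, 0.2183]
tool_rot: [-0.0, 1.0, -0.001, -0.0]
contact_force: [0.9, 0.6, 0.5]
gripper_width: 0.898
grasp_force: 0.0
(array([ 0.65278742, -0.1459229 ]), 85) (array([ 0.47361923, -0.11773673]), 329) [ 0.47357859 -0.11804193  0.21834533]
```

Converted, 0.05 m is 0.0625, 0.04 m is 0.05.

```bash
python3 -m crank '[0.9,0,0,0.0625,0,0,0,0.9,0,0,0.0625,0,0,0,0.9,0,0,0.05,0,0,0,0.9,0,0,0.025,0,0,0,0.9,0,0,0,0,0,0]'
python3 -m crank '[0.9,0,0,0.0088,0,0,0,0.9,0,0,0.0063,0,0,0,0.9,0,0,0,0,0,0]'
python3 -m crank '[0,0,0,0,0,0,0,0,0,0,0,0,0,0,0,0,0,0,0,0,0,0,0,0,0,0,0,0,0,0,0,0,0,0,0]'
```

```text
time: 18.98
tool_pos: [0.4717, -0.1173, 0.0564]
tool_rot: [-0.001, 1.0, -0.001, -0.002]
contact_force: [0.2, 0.6, -0.2]
gripper_width: 0.902
grasp_force: 0.0
time: 19.35
tool_pos: [0.4731, -0.1179, 0.0468]
tool_rot: [0.0, 1.0, -0.001, 0.0]
contact_force: [-0.7, 1.1, 0.2]
gripper_width: 0.902
grasp_force: 0.0
time: 19.98
tool_pos: [0.4737, -0.1183, 0.0478]
tool_rot: [0.0, 1.0, -0.001, 0.001]
contact_force: [-1.5, -1.4, 5.6]
gripper_width: 0.558
grasp_force: 61.6
```

The width suggests the jaws are at the shoulder's edge. I reopen, go 6 mm lower and grip again.

Converted, 0.003 m is 0.0038.

```bash
python3 -m crank '[0.9,0,0,0,0,0,0,0.9,0,0,0,0,0,0,0.9,0,0,0.0038,0,0,0,0.9,0,0,0.0038,0,0,0,0.9,0,0,0,0,0,0]'
python3 -m crank '[0,0,0,0,0,0,0,0,0,0,0,0,0,0,0,0,0,0,0,0,0,0,0,0,0,0,0,0,0,0,0,0,0,0,0]'
python3 -m crank '[0,0,0,-0.0188,0,0,0,0,0,0,-0.0375,0,0,0,0,0,0,0,0,0,0,0,0,0,0,0,0,0]'
python3 - <<'E'
from h import *
np.set_printoptions(precision=4,suppress=True)
p,d=manip.grab_frame("side"); W=cloud("side",d);s=manip.state();print(s["tool_pos"],s["gripper_width"])
print(fit(W,.4732,-.118,.055,.08,.0255,"side"),fit(W,.4732,-.118,.08,.105,.0255,"side"))
m=(np.hypot(W[...,0]-.4732,W[...,1]+.118)<.032)&(W[...,2]>.02)&(W[...,2]<.3)
print(np.sort(W[m][:,2])[:8])
cv2.imwrite("pics/s5.png",cv2.resize(p[100:240,290:450],None,fx=4,fy=4)[:,:,::-1])
E
```

```text
time: 20.6
tool_pos: [0.4725, -0.1177, 0.04]
tool_rot: [-0.0, 1.0, -0.001, -0.001]
contact_force: [0.1, -0.2, -0.8]
gripper_width: 0.9
grasp_force: 0.0
time: 21.22
tool_pos: [0.4735, -0.1182, 0.0413]
tool_rot: [0.0, 1.0, -0.001, 0.001]
contact_force: [0.1, -0.7, 4.4]
gripper_width: 0.57
grasp_force: 62.6
time: 21.72
tool_pos: [0.4721, -0.1175, 0.0846]
tool_rot: [-0.0, 1.0, -0.001, -0.001]
contact_force: [-0.0, 0.1, -2.9]
gripper_width: 0.57
grasp_force: 62.6
[ 0.4718 -0.1174  0.0841] 0.5700911484266739
(array([ 0.4733, -0.1173]), 140) (array([ 0.4734, -0.1173]), 145)
[0.0434 0.044  0.0442 0.0443 0.0444 0.0446 0.0446 0.0447]
```

View pics/s5.png

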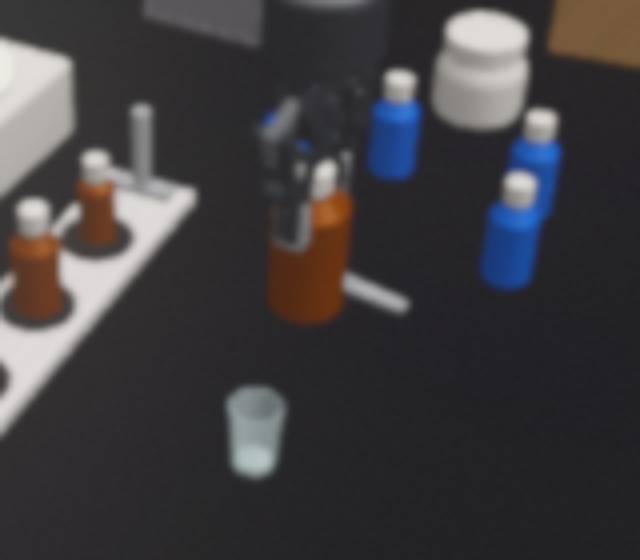

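L is gripped on its wall and hangs upright. XS and S stand on their pads at (98,215) and (35,270), and the beaker is untouched. I carry L to pad_d.

Converted, -0.05 m is -0.0625, -0.042 m is -0.0525.

```bash
python3 -m crank '[0,0,0,-0.05,0,0,0,0,0,0,-0.0625,0,0,0,0,0.0188,-0.025,-0.0125,0,0,0,0,0.0313,-0.0463,0,0,0,0,0,0.035,-0.0525,0,0,0,0]'
python3 -m crank '[0,0.035,-0.0525,0,0,0,0,0,0.035,-0.0525,0,0,0,0,0,0.0313,-0.0463,0,0,0,0,0,0.0188,-0.0263,0,0,0,0,0,0,0,0,0,0,0]'
python3 -m crank '[0,0,0,0,0,0,0,0,0,0,0.025,0,0,0,0,0,0,0.05,0,0,0,0,0,0,0.0438,0,0,0,0,0,0,0.0188,0,0,0]'
python3 -m crank '[0,0,0,0.0063,0,0,0,0,0,0,0,0,0,0,0,0,0,0,0,0,0]'
python3 - <<'E'
from h import *
np.set_printoptions(precision=4,suppress=True)
p,d=manip.grab_frame("side"); W=cloud("side",d)
print(fit(W,.637,.124,.035,.055,.0255,"side"),fit(W,.637,.124,.055,.075,.0255,"side"))
E
```

```text
time: 22.4
tool_pos: [0.5409, -0.0182, 0.1842]
tool_rot: [-0.0, 1.0, -0.001, -0.001]
contact_force: [0.1, 0.1, -1.8]
gripper_width: 0.568
grasp_force: 63.1
time: 23.02
tool_pos: [0.6367, 0.1243, 0.1831]
tool_rot: [0.0, 1.0, 0.001, -0.002]
contact_force: [-0.1, -0.2, -2.0]
gripper_width: 0.568
grasp_force: 63.1
time: 23.65
tool_pos: [0.6342, 0.122, 0.0712]
tool_rot: [0.0, 1.0, -0.001, -0.003]
contact_force: [0.7, -0.0, -2.9]
gripper_width: 0.568
grasp_force: 63.0
time: 24.02
tool_pos: [0.6385, 0.123, 0.0726]
tool_rot: [-0.0, 1.0, -0.001, 0.002]
contact_force: [-0.7, 0.2, -2.6]
gripper_width: 0.574
grasp_force: 63.1
(array([0.6399, 0.1231]), 124) (array([0.6393, 0.1235]), 134)
```

Converted, 0.006 m is 0.0075, -0.002 m is -0.0025.

```bash
python3 -m crank '[0,-0.0025,0,0.0075,0,0,0,0,0,0,0.005,0,0,0,0,0,0,0.0025,0,0,0,0,0,0,0,0,0,0,0,0,0,0,0,0,0]'
python3 -m crank '[0,0,0,0.0019,0,0,0,0,0,0,0,0,0,0,0,0,0,0,0,0,0]'
python3 -m crank '[0,0,0,0.0013,0,0,0,0,0,0,0,0,0,0,0,0,0,0,0,0,0]'
```

```text
time: 24.7
tool_pos: [0.6353, 0.1229, 0.0587]
tool_rot: [0.0, 1.0, -0.001, 0.0]
contact_force: [0.9, -0.2, -2.3]
gripper_width: 0.569
grasp_force: 63.1
time: 25.08
tool_pos: [0.6354, 0.1229, 0.0574]
tool_rot: [-0.0, 1.0, -0.001, 0.0]
contact_force: [0.8, -1.4, -0.8]
gripper_width: 0.565
grasp_force: 63.1
time: 25.45
tool_pos: [0.6359, 0.1229, 0.0573]
tool_rot: [-0.0, 1.0, -0.001, 0.001]
contact_force: [-1.7, -0.0, 5.0]
gripper_width: 0.571
grasp_force: 63.8
```

Converted, -0.05 m is -0.0625, -0.04 m is -0.05.

```bash
python3 -m crank '[0.65,0,0,0,0,0,0,0.75,0,0,0,0,0,0,0.85,0,0,0,0,0,0,0.85,0,0,0,0,0,0]'
python3 -m crank '[0.85,0,0,-0.0375,0,0,0,0.85,0,0,-0.0625,0,0,0,0.85,0,0,-0.0625,0,0,0,0.85,0,0,-0.0375,0,0,0,0.85,0,0,0,0,0,0]'
python3 -m crank '[0.85,-0.0413,-0.0375,0,0,0,0,0.85,-0.05,-0.0463,0,0,0,0,0.85,-0.05,-0.0463,0,0,0,0,0.85,-0.0438,-0.0413,0,0,0,0,0.85,-0.02,-0.0194,0,0,0,0]'
python3 -m crank '[0.85,0,0,0,0,0,0,0.85,0,0,0,0,0,0,0.85,0,0,0,0,0,0]'
python3 - <<'E'
from h import *
np.set_printoptions(precision=4,suppress=True)
p,d=manip.grab_frame("side"); W=cloud("side",d)
print(fit(W,.637,.124,.025,.075,.0255,"side"),fit(W,.472,.2755,.012,.06,.021,"side"),manip.state()["tool_pos"])
E
```

```text
time: 25.95
tool_pos: [0.6351, 0.1229, 0.0558]
tool_rot: [0.0, 1.0, -0.001, -0.0]
contact_force: [0.5, 0.1, 0.2]
gripper_width: 0.851
grasp_force: 0.0
time: 26.58
tool_pos: [0.6371, 0.1231, 0.2202]
tool_rot: [-0.0, 1.0, -0.001, 0.004]
contact_force: [0.9, -0.1, -0.8]
gripper_width: 0.852
grasp_force: 0.0
time: 27.2
tool_pos: [0.469, 0.2765, 0.2139]
tool_rot: [0.001, 1.0, 0.0, -0.001]
contact_force: [0.5, -0.6, 0.5]
gripper_width: 0.849
grasp_force: 0.0
time: 27.58
tool_pos: [0.4722, 0.2747, 0.2158]
tool_rot: [0.0, 1.0, -0.001, -0.0]
contact_force: [-0.3, -0.3, 0.0]
gripper_width: 0.854
grasp_force: 0.0
(array([0.6371, 0.1235]), 113) (array([0.4723, 0.2755]), 296) [0.4722 0.2748 0.2159]
```

L is on pad_d, 0.5 mm off centre. Now I grip M at TCP z≈0.033 and lift it.

Converted, 0.05 m is 0.0625, 0.045 m is 0.0563.

```bash
python3 -m crank '[0.85,0,-0.0013,0.0625,0,0,0,0.85,0,0,0.0625,0,0,0,0.85,0,0,0.0563,0,0,0,0.85,0,0,0.0313,0,0,0,0.85,0,0,0.01,0,0,0]'
python3 -m crank '[0.85,0,0,0.0063,0,0,0,0.85,0,0,0,0,0,0,0.85,0,0,0,0,0,0]'
python3 -m crank '[0,0,0,0,0,0,0,0,0,0,0,0,0,0,0,0,0,0,0,0,0,0,0,0,0,0,0,0,0,0,0,0,0,0,0]'
python3 -m crank '[0,0,0,-0.0188,0,0,0,0,0,0,-0.05,0,0,0,0,0,0,-0.0625,0,0,0,0,0,0,-0.0625,0,0,0,0,0,0,-0.025,0,0,0]'
python3 -m crank '[0,0,0,0,0,0,0,0,0,0,0,0,0,0]'
python3 - <<'E'
from h import *
np.set_printoptions(precision=4,suppress=True)
p,d=manip.grab_frame("side"); W=cloud("side",d);s=manip.state();print(s["tool_pos"],s["gripper_width"])
print(fit(W,.472,.2755,.18,.2,.021,"side"),fit(W,.472,.2755,.2,.22,.021,"side"))
m=(np.hypot(W[...,0]-.472,W[...,1]-.2755)<.03)&(W[...,2]>.1)&(W[...,2]<.3)
print(np.sort(W[m][:,2])[:8])
E
```

```text
time: 28.25
tool_pos: [0.4705, 0.2755, 0.036]
tool_rot: [0.001, 1.0, -0.001, -0.002]
contact_force: [-0.1, 0.0, 1.3]
gripper_width: 0.853
grasp_force: 0.0
time: 28.62
tool_pos: [0.4724, 0.277, 0.0345]
tool_rot: [-0.0, 1.0, -0.001, 0.001]
contact_force: [0.6, -1.0, -0.7]
gripper_width: 0.851
grasp_force: 0.0
time: 29.25
tool_pos: [0.4721, 0.2767, 0.0341]
tool_rot: [-0.0, 1.0, -0.001, 0.001]
contact_force: [-0.1, -1.1, 5.8]
gripper_width: 0.462
grasp_force: 60.6
time: 29.88
tool_pos: [0.4727, 0.2773, 0.2122]
tool_rot: [-0.001, 1.0, -0.001, 0.003]
contact_force: [-0.8, -0.4, -0.8]
gripper_width: 0.457
grasp_force: 60.8
time: 30.12
tool_pos: [0.47, 0.2761, 0.2051]
tool_rot: [0.001, 1.0, -0.001, -0.002]
contact_force: [-0.5, -0.8, -1.2]
gripper_width: 0.464
grasp_force: 60.7
[0.4699 0.276  0.2048] 0.456557352752724
(array([0.4703, 0.2751]), 174) (array([0.4704, 0.2761]), 179)
[0.1695 0.1718 0.172  0.172  0.1722 0.1724 0.1725 0.1727]
```

Converted, 0.045 m is 0.0563, 0.042 m is 0.0525.

```bash
python3 -m crank '[0,0.025,0.035,0,0,0,0,0,0.0375,0.0525,0,0,0,0,0,0.04,0.0563,0,0,0,0,0,0.04,0.0563,0,0,0,0,0,0.0375,0.0525,0,0,0,0]'
python3 -m crank '[0,0.0225,0.0325,0,0,0,0,0,0.0106,0.0169,0,0,0,0,0,0,0,0,0,0,0,0,0,0,0,0,0,0,0,0,0,0,0,0,0]'
python3 -m crank '[0,0,0,0.0375,0,0,0,0,0,0,0.0563,0,0,0,0,0,0,0.05,0,0,0,0,0,0,0.025,0,0,0,0,0,0,0.0063,0,0,0]'
python3 -m crank '[0,0,0,0,0,0,0,0,0,0,0,0,0,0,0,0,0,0,0,0,0]'
python3 - <<'E'
from h import *
np.set_printoptions(precision=4,suppress=True)
p,d=manip.grab_frame("top"); W=cloud("top",d)
p,d=manip.grab_frame("side"); W=cloud("side",d)
print(fit(W,.642,.034,.03,.05,.021,"side"),fit(W,.642,.034,.05,.07,.021,"side"))
E
```

```text
time: 30.8
tool_pos: [0.6149, 0.0728, 0.2052]
tool_rot: [-0.0, 1.0, -0.001, -0.002]
contact_force: [0.5, -0.2, -0.7]
gripper_width: 0.46
grasp_force: 60.8
time: 31.42
tool_pos: [0.6411, 0.0361, 0.2081]
tool_rot: [-0.0, 1.0, 0.0, -0.0]
contact_force: [-0.5, 0.2, -1.1]
gripper_width: 0.463
grasp_force: 60.8
time: 32.05
tool_pos: [0.6408, 0.0354, 0.0671]
tool_rot: [-0.0, 1.0, -0.0, -0.001]
contact_force: [-0.0, -0.5, -2.5]
gripper_width: 0.463
grasp_force: 60.8
time: 32.42
tool_pos: [0.6426, 0.0348, 0.0697]
tool_rot: [0.0, 1.0, -0.001, 0.001]
contact_force: [0.6, -0.4, -0.8]
gripper_width: 0.462
grasp_force: 60.8
(array([0.6432, 0.034 ]), 60) (array([0.6432, 0.0344]), 101)
```

Centred to about 1 mm. I lower it to contact.

Converted, 0.008 m is 0.01, 0.006 m is 0.0075.

```bash
python3 -m crank '[0,-0.0013,0,0.01,0,0,0,0,0,0,0.0075,0,0,0,0,0,0,0.0038,0,0,0,0,0,0,0,0,0,0,0,0,0,0,0,0,0]'
python3 -m crank '[0,0,0,0.0019,0,0,0,0,0,0,0,0,0,0,0,0,0,0,0,0,0]'
python3 -m crank '[0,0,0,0.0013,0,0,0,0,0,0,0,0,0,0,0,0,0,0,0,0,0]'
```

```text
time: 33.15
tool_pos: [0.6406, 0.0349, 0.0511]
tool_rot: [-0.0, 1.0, -0.001, 0.0]
contact_force: [0.5, 0.4, -0.4]
gripper_width: 0.464
grasp_force: 60.8
time: 33.52
tool_pos: [0.641, 0.0349, 0.0502]
tool_rot: [0.0, 1.0, -0.001, 0.0]
contact_force: [-1.2, -0.3, 2.1]
gripper_width: 0.461
grasp_force: 61.1
time: 33.9
tool_pos: [0.6414, 0.0349, 0.0501]
tool_rot: [0.0, 1.0, -0.001, 0.001]
contact_force: [-1.7, 0.3, 5.2]
gripper_width: 0.461
grasp_force: 61.5
```

Contact. I open modestly, retreat upwards and check.

Converted, -0.05 m is -0.0625, -0.04 m is -0.05.

```bash
python3 -m crank '[0.55,0,0,0,0,0,0,0.65,0,0,0,0,0,0,0.7,0,0,0,0,0,0,0.7,0,0,0,0,0,0]'
python3 -m crank '[0.7,0,0,-0.0375,0,0,0,0.7,0,0,-0.0625,0,0,0,0.7,0,0,-0.0625,0,0,0,0.7,0,0,-0.0375,0,0,0,0.7,0,0,0,0,0,0]'
python3 -m crank '[0.7,-0.0375,0,0,0,0,0,0.7,-0.0625,0,0,0,0,0,0.7,-0.0625,0,0,0,0,0,0.7,-0.05,0,0,0,0,0,0.7,0,0,0,0,0,0]'
python3 -m crank '[0.7,0,0.0625,0,0,0,0,0.7,0,0.0625,0,0,0,0,0.7,0,0.0625,0,0,0,0,0.7,0,0.0625,0,0,0,0,0.7,0,0,0,0,0,0]'
python3 -m crank '[0.7,0,0,0,0,0,0,0.7,0,0,0,0,0,0,0.7,0,0,0,0,0,0]'
python3 - <<'E'
from h import *
np.set_printoptions(precision=4,suppress=True)
for n in("top","side"):
    p,d=manip.grab_frame(n); W=cloud(n,d)
    for q,x,y,h,r in(("xs",.6511,-.1456,.044,.014),("s",.6464,-.0557,.052,.0175),("m",.6418,.0341,.066,.021),("l",.6371,.124,.078,.0255)):
        a,k=fit(W,x,y,.025,h+.01,r,n);print(n,q,(a-[x,y])*1000,k)
    cv2.imwrite(f"pics/f{n}.png",cv2.resize(p[90:290,200:420],None,fx=3,fy=3)[:,:,::-1])
E
```

```text
time: 34.4
tool_pos: [0.6404, 0.0349, 0.0483]
tool_rot: [-0.0, 1.0, -0.001, -0.0]
contact_force: [0.3, 0.0, -0.1]
gripper_width: 0.7
grasp_force: 0.0
time: 35.02
tool_pos: [0.6425, 0.0348, 0.2126]
tool_rot: [0.0, 1.0, -0.001, 0.003]
contact_force: [-0.4, -0.2, -0.2]
gripper_width: 0.701
grasp_force: 0.0
time: 35.65
tool_pos: [0.4679, 0.0354, 0.206]
tool_rot: [-0.0, 1.0, -0.001, -0.002]
contact_force: [0.0, 0.3, -0.1]
gripper_width: 0.7
grasp_force: 0.0
time: 36.28
tool_pos: [0.4703, -0.1677, 0.2071]
tool_rot: [-0.0, 1.0, -0.003, -0.001]
contact_force: [-0.0, -0.3, 0.0]
gripper_width: 0.701
grasp_force: 0.0
time: 36.65
tool_pos: [0.4706, -0.1639, 0.2085]
tool_rot: [-0.0, 1.0, 0.0, 0.0]
contact_force: [0.3, -0.1, 0.8]
gripper_width: 0.698
grasp_force: 0.0
top xs [ 0.9572 -1.7792] 48
top s [-0.9969 -0.6442] 69
top m [-0.0843 -1.036 ] 118
top l [-0.7021 -1.7578] 194
side xs [ 1.9519 -0.9311] 82
side s [ 0.0662 -0.1121] 139
side m [ 0.7463 -0.4305] 251
side l [ 0.0035 -1.0474] 410
```

View pics/fside.png

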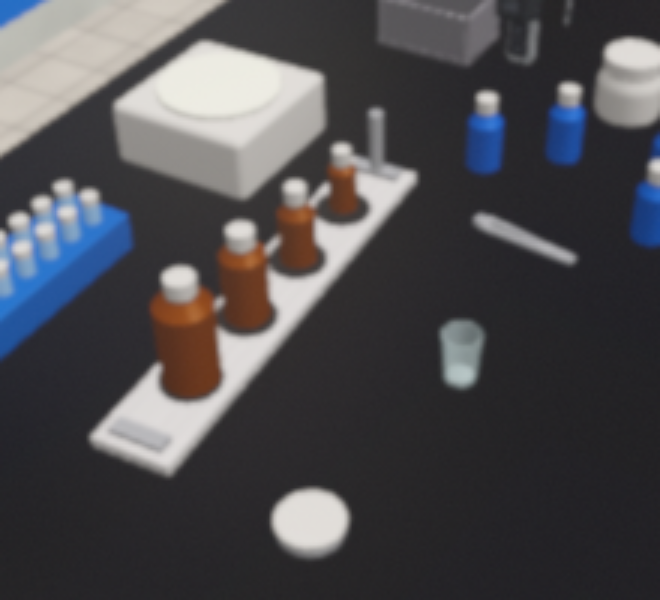

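All four stand upright and centred, from XS at the post (342,205) to L at the far end (190,385). The beaker at (461,355) is where it was, and the arm is clear.

```bash
python3 -c "
from plant import manip
print(manip.job_done())"
```

```text
the job is handed in; nothing more can be done
None
```

The four bottles stand upright on the pads in size order from the post, each measured within about 2 mm of its pad's centre; the beaker is untouched and the job was handed in at about 37 s (no verdict was printed).

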